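# Clamp the lid of the embedding pressure chamber

## Robot

A 6-joint arm with a two-finger parallel gripper is mounted at the origin on the work surface. World frame = base frame: x ahead of the robot, y to its left, z up, the work surface at z = 0. Lengths are in m, angles in degrees, forces in N, time in s.
With the tool pointing down it reaches from about 0.4 to 0.825 m from the base axis. Payload 7 kg.
Tool frame: the origin (TCP) lies at the very end of the fingers, on their centre line; the grasp point (between the pads) lies 19 mm behind it (r.hold_point_z is the distance from the TCP to the grasp point, in m); x points along the fingers, y is the direction in which the jaws open and shut, and the axes are right-handed (so a half turn about x gives the same grasp; the last joint's range is limited). The gripper opens to 88 mm and grips with 3 to 60 N. Pads are 19 mm wide; open, the fingers measure 130 mm over their backs; the gripper's body (78 mm by 193 mm) begins 47 mm behind the grasp point.
Start: joints at [-54.54, 20.546, 0.682, 0, -70.136, -16.507], TCP at [0.219, -0.638, 0.227] pointing down, gripper open.
Joint ranges: [-176.03, 176.03], [-82.01, 121.73], [-58.28, 71.71], [-173.87, 95.51], [-174.79, -0.11], [-173.66, 173.66]. Speed limits (degrees/s): [136.94, 136.94, 172.46, 180, 180, 180].

## Interface

Orientations are given as [roll, pitch, yaw] about the fixed x, y, z axes, in that order (R = Rz(yaw) Ry(pitch) Rx(roll)).
In Python, from plant import r gives the robot as it stands. The module is installed in compiled form; this text tells all that it offers.
- The arm moves only by the shell command python3 -m creep 'ROWS' [FORCE]. ROWS is JSON, a list of rows, each a list of 7 numbers: the turn, a rotation vector about the tool's x, y, z in rad, then the shift along the tool's x, y, z in cm, then the opening in per cent of the stroke, from 0 (shut) to 100 (fully open). In form: [[rx, ry, rz, x, y, z, fingers], ...]. A call has 1 to 8 rows; each row shifts and turns the commanded pose from where the row before left it, along the tool's axes as they then stand; what a row does not reach is not made up. A row lasts 1/10 s, in which the tool goes at most 50 mm and 8.59 degrees, less where a joint would pass 70% of its speed; a pose out of reach is approached as far as the arm can. A call is refused whole if a number of a shift passes 5 or a number of a turn 0.15, either way. A call with a gripper value outside its range is refused whole. The fingers move at their own pace and stop on an object; FORCE is the grip in N (left out, the last holds). Time passes only in rows, so rows that do not move let the fingers close. It gives the time, the measured TCP pose, the force and the opening at its end, in the units of the state.
- r.get_state(): the state, without advancing time (a new reading comes with each control period).
- r.capture(name): name is "scene" or "top" or "wrist"; returns (picture, depth): 480x640x3 uint8, blue, green, red; 480x640 float32, m along the optical axis (not along the pixel's ray), 0 where there is no reading.
- r.camera_info(name): a dict with "fovy" (degrees; the focal length in pixels is half the picture's height over the tangent of half this angle, whatever the lens; pixels are square), "cx", "cy" (the principal point, pixels), "camera_from_world" (4x4, takes a point from world to camera coordinates). Camera axes: x right, y down, z forward; pixel columns grow to the right and rows downward; lengths in m; the calibration is good to about 2 mm. A picture is of the moment at which its call begins: read the wrist's pose just before it. camera_info takes no time and is no camera call; for the wrist camera it gives the pose at the moment of the call.
- r.close_job(): hands the job in, once; it reports no verdict.
Trained networks look in the newest picture that a camera, given by its name, has taken for a name from the list of things; names that differ only in an ending like _2 or _b are one class to them, and where a whole thing is asked for, a point or a joint stands for the part that bears it (a point fixed in the world has none). Each returns a list of dicts, best first, with "score" (0 to 1); they miss things now and then, are a little off and sometimes report something else, mostly with a low value. They report only what shows in the picture. A call takes as long as a camera call. They do not tell look-alikes from the thing itself.
- r.look_for(query, camera): "rect" ([left, top, right, bottom] in pixels, round what is visible of it).
- r.masks_of(query, camera): "pixels" (480x640 bool, what is visible of it) and "rect" ([left, top, right, bottom] in pixels, round what is visible of it).
The state is a dict: "time_s": time; "joints": joint angles; "qd": joint speeds; "joint_torque": joint torques, N m; "tcp_pos": TCP position; "eef_rot": TCP orientation; "contact_force": force on the tool from outside, world axes, zero at the start; "moment": the same for the moment, N m; "gripper_width": finger opening in m.
Only numpy, scipy, OpenCV 4.12 (cv2) and the standard library are available. Lean on these libraries where they do the work, as an engineer would, in place of code of your own. Each camera call takes 0.05 s, during which the arm holds its last target. There are 200 camera calls.

## Task

Close the embedding pressure chamber: swing its blue yoke fully home onto the stud, then take the crank by its black free-spinning grip and wind it clockwise (seen from above) in one go, no faster than one turn a second and without letting go on the way, until the pressure pad bears on the lid and the crank clearly stiffens. Leave it snug but not overtightened, let go, and leave everything else on the bench where it is.

Things in the scene. Friction and masses are not known exactly. Their poses are not given: they have to be found in the camera images.
- chamber: fixed grey pressure pot, 132 mm across, on a 170 x 225 mm foot; origin: on the bench under the pot's axis. y axis: from the yoke's hinge post (85 mm to -y) to the steel stud (85 mm to +y, 16 mm thick, head top 205 mm above the bench). A gauge and a valve stick out 108 mm to +x
- yoke: blue bar across the pot, 36 mm wide, 172 to 196 mm above the bench; origin on its upright hinge axis at the bar's underside; y axis along the bar to its free end. It starts 0.45 to 0.85 rad open, counterclockwise from above; home is clockwise, against a hard stop, its y axis parallel to the chamber's. Stiff hinge (1 Nm): takes about 5 N at the knob and stays where it is left
- yoke_knob (a point): centre of the black ball knob, 28 mm across, on the yoke's free end, 200 mm from the hinge, on a 10 mm stem; centre 226 mm above the bench. Push or pinch it to swing the yoke
- crank (a joint): turn of the crank on the yoke, rad: 0 = arm points to the yoke's knob; grows clockwise from above, which tightens. It starts between -3 and 3. Winding freely takes about 7 N along the circle at the grip; the crank stays at one height while a keyed spindle inside it lowers the pad 10 mm a turn
- crank_axis (a point): point on the crank's upright axis at the middle of the grip's height, 258 mm above the bench; 85 mm from the hinge along the yoke, so it moves with the yoke until that is home
- grip_mid (a point): middle of the black upright grip, 22 mm thick and 60 mm tall (226 to 286 mm above the bench), which spins freely on the crank arm 55 mm from the crank axis. The steel arm's top is 224 mm above the bench
- lid: loose round lid, 132 mm across, 0.9 kg, already seated on the pot; origin: centre of its plate's underside; its central steel boss, 36 mm across, tops out 134 mm above the bench. The pad must press this boss with 60 to 400 N, that is 8.5 to 18 N of push along the circle at the grip; the seal yields, adding about 7 N per rad of crank after touch. Of the push felt while winding, about half stays in the hand when it stops and holds still
- pad_seat (a point): centre of the yoke's underside where the steel pressure pad hangs, 172 mm above the bench. The pad's length is set anew each day by its lock nut and not measured: it touches the boss after 1.5 to 3.4 turns, at a crank reading anywhere from 12.5 to 18.3 rad, so feel for it; about 12 N while winding, or 7 N left when held still, is snug
- bone: loose pale long bone, about 240 mm long, lying on the bench; bystander, leave it alone
- caliper: loose steel caliper, 210 mm long, lying flat; bystander, leave it alone
- block0: loose amber resin disc with a bone slice, 32 mm across, 20 mm high; bystander, leave it alone
- block1: second loose amber resin disc, same size; bystander, leave it alone
- beaker: loose glass beaker, 68 mm across, 90 mm high; bystander, leave it alone
- hardener: loose white bottle with red cap, 52 mm across, 120 mm high; bystander, leave it alone
- screwdriver: loose screwdriver with red handle, 200 mm long; bystander, leave it alone
- forceps: loose steel forceps, 120 mm long, lying in the steel tray; bystander, leave it alone
Not all that is in view belongs to the job. Of the things that look like the lid, the largest one is meant.

How it is judged (in metres and radians):
On the way, in this order (a step that is already met when the one before it is completed fails the run):
1. the yoke is fully home (within 0.04 rad) with the crank not yet wound (angle between the y axis of yoke and the y axis of chamber, either way round below 0.04 rad and value of joint crank below 4 rad), for 0.2 s.
2. the pad bears on the lid with more than 60 N, the hand still on the grip (angle between the y axis of yoke and the y axis of chamber, either way round below 0.04 rad and contact force between yoke and lid above 60 N and not (distance between the grasp point and grip_mid above 0.07 m)), for 0.2 s.
At the end, for the whole second after the job is handed in: The yoke is home within 0.04 rad of parallel to the chamber's y axis, the pad presses the lid with more than 60 N (and never pressed with more than 400 N), the lid lies flat within 0.03 rad, and the crank is at rest and released (angle between the y axis of yoke and the y axis of chamber, either way round below 0.04 rad and contact force between yoke and lid above 60 N and velocity of joint crank between -0.1 and 0.1 rad/s and angle between lid's own z axis and vertical below 0.03 rad); the robot touches nothing.
It fails at once if overtightened: the pad presses the lid with more than 400 N (contact force between yoke and lid above 400 N).
It fails at once if let go on the way: hand more than 70 mm from the grip after winding began (crank past 4.2 rad) and before the pad touches the lid (distance between the grasp point and grip_mid above 0.07 m and value of joint crank above 4.2 rad and contact force between yoke and lid below 1 N).
It fails at once if crank wound faster than about one turn a second (7 rad/s) (velocity of joint crank above 7 rad/s).
It fails at once if a loose bystander is moved more than 30 mm (distance of any of bone, caliper, block0, block1, beaker, hardener, screwdriver, forceps from where it was at the start of the episode above 0.03 m).
It also fails if it takes over 72 s, if anything falls off the work surface, if the arm or the gripper's body presses on something with over 40 N, if the wrist force passes 120 N, or if a joint passes its speed limit or range.

## Working session

There is one attempt and no reset: what is moved stays moved. The work goes in short steps, Python scripts to look and compute and a shell command to move; the robot and the scene stay as the last step left them, time stands still between calls to the robot, and variables do not carry over. Pictures are saved under pics/ and viewed, about 8 in all and at most 12, crops included, and the job is handed in when it is done.

```bash
mkdir -p pics; cat > h.py <<'E'
import numpy as np,cv2
from plant import r
def cam(n):
    i=r.camera_info(n); return 240/np.tan(np.radians(i['fovy']/2)),i['cx'],i['cy'],np.array(i['camera_from_world'])
def world(n,u,v,d,c=None):
    f,cx,cy,T=c or cam(n); p=np.array([(u-cx)*d/f,(v-cy)*d/f,d,1]); return (np.linalg.inv(T)@p)[:3]
def proj(n,P,c=None):
    f,cx,cy,T=c or cam(n); p=T@np.append(P,1); return np.array([cx+f*p[0]/p[2],cy+f*p[1]/p[2]])
def onz(n,u,v,z,c=None):
    f,cx,cy,T=c or cam(n); Ti=np.linalg.inv(T); o=Ti[:3,3]; d=Ti[:3,:3]@np.array([(u-cx)/f,(v-cy)/f,1]); return o+d*(z-o[2])/d[2]
E
python3 - <<'E'
from h import *
ims=[]
for n in ('scene','top'):
    im,d=r.capture(n); cv2.imwrite(f'pics/{n}0.png',im); np.save(n+'0.npy',d)
    for q in ('chamber','yoke','yoke_knob','grip_mid','crank','lid'):
        for o in r.masks_of(q,n)[:3]:
            ys,xs=np.nonzero(o['pixels']); 
            dd=np.median(d[ys,xs]); print(n,q,round(o['score'],2),np.round(o['rect']),np.round(world(n,xs.mean(),ys.mean(),dd),3))
print(r.get_state())
E
```

```text
scene chamber 0.73 [305. 197. 411. 343.] [0.633 0.049 0.095]
scene yoke 0.82 [313. 195. 375. 267.] [0.584 0.037 0.213]
scene yoke_knob 0.72 [311. 194. 377. 271.] [0.584 0.036 0.213]
scene grip_mid 0.67 [321. 207. 325. 235.] [ 0.593 -0.008  0.262]
scene grip_mid 0.22 [446. 267. 471. 306.] [0.682 0.31  0.065]
scene crank 0.89 [317. 207. 351. 239.] [0.579 0.015 0.233]
scene lid 0.95 [330. 251. 388. 295.] [0.633 0.064 0.125]
scene lid 0.71 [343. 247. 364. 254.] [0.434 0.122 0.013]
scene lid 0.65 [325. 351. 367. 385.] [ 0.804 -0.006  0.014]
top chamber 0.73 [252. 172. 348. 270.] [0.598 0.064 0.048]
top yoke 0.59 [250. 199. 351. 273.] [0.559 0.051 0.204]
top yoke_knob 0.68 [253. 197. 346. 270.] [0.558 0.051 0.203]
top grip_mid 0.41 [324. 209. 338. 227.] [ 0.578 -0.006  0.281]
top crank 0.74 [298. 210. 341. 234.] [0.575 0.023 0.229]
top lid 0.78 [272. 185. 325. 232.] [0.635 0.079 0.123]
top lid 0.57 [323. 146. 355. 180.] [ 0.795 -0.006  0.014]
{'time_s': 0.7, 'joints': array([-5.45399909e+01,  2.05455716e+01,  6.82484131e-01, -1.65270722e-04,
       -7.01380397e+01, -1.65061658e+01]), 'qd': array([ 0.08628689,  0.03825307, -0.00702467, -0.01158242,  0.01655034,
        0.02811022]), 'joint_torque': array([ 7.73906413e-04, -5.82159626e+01,  2.93251222e+01,  7.00119272e+00,
        1.26192285e-02, -4.62583137e-05]), 'tcp_pos': array([ 0.21920663, -0.63838169,  0.22657363]), 'eef_rot': array([ 98.65436454,  89.99886219, 117.60815177]), 'contact_force': array([ 0.99832309, -0.11780604, -0.03847119]), 'moment': array([ 0.03163334,  0.0012117 , -0.01862413]), 'gripper_width': 0.08714378184048904}
```

```bash
python3 - <<'E'
import cv2,numpy as np
a=cv2.imread('pics/scene0.png')[160:400,260:500]; b=cv2.imread('pics/top0.png')[120:320,210:410]
a=cv2.resize(a,(400,400),interpolation=2); b=cv2.resize(b,(400,400),interpolation=2)
cv2.imwrite('pics/c0.png',np.hstack([a,b]))
E
```

```text
(no output)
```

View pics/c0.png

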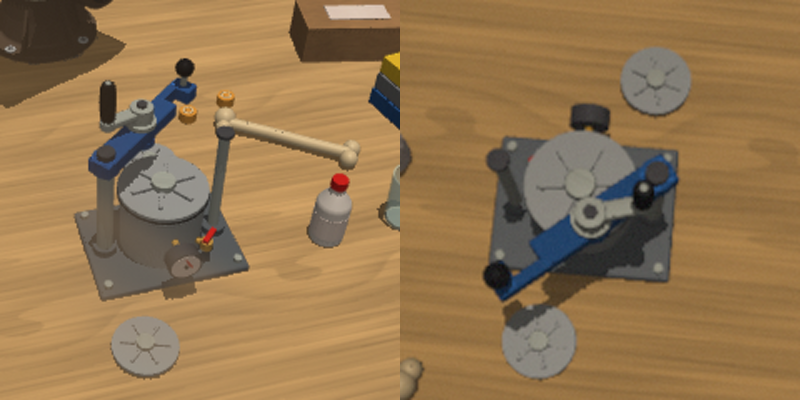

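View pics/top0.png

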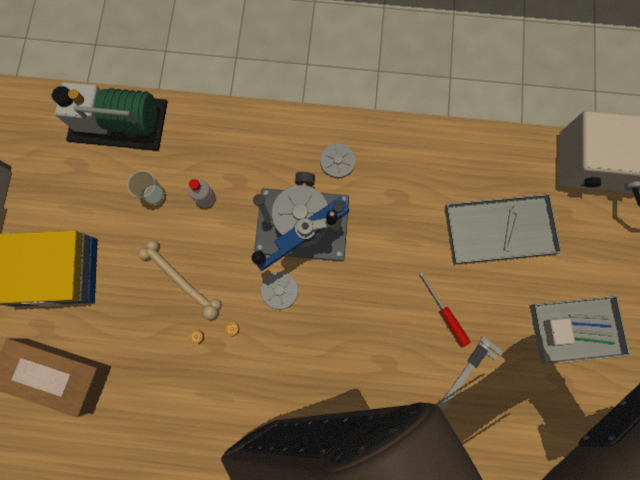

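The crop shows the yoke open over the pot. Scene picture: knob at (371,200), crank grip at (323,221). Top picture: knob (258,257), grip (332,215), crank axis (305,226), hinge (338,206). The stud is at top (259,200). Three things could pass for the lid: the large one on the pot (300,210), and the small ones at (338,160) and (279,292). I choose the large one on the pot.

```bash
python3 - <<'E'
from h import *
from scipy.optimize import least_squares
def tri(ob):
    c={n:cam(n) for n in ('scene','top')}
    s=least_squares(lambda P:np.concatenate([proj(n,P,c[n])-uv for n,uv in ob]),[.6,.05,.2]); return np.round(s.x,4),np.round(s.fun,1)
print('knob',tri([('scene',(371,200)),('top',(258.5,257.5))]))
print('griptop',tri([('scene',(324,209)),('top',(332,212))]), onz('top',332,212,.286))
print('axis',onz('top',305.5,226,.235),'hinge',onz('top',338.5,206.5,.2),'knobz',onz('top',258.5,257.5,.226))
print('stud',onz('top',259.5,200,.205), 'lid boss',onz('top',299.5,211.5,.134))
for n in('scene','top'):
  im=cv2.imread(f'pics/{n}0.png').astype(int); d=np.load(n+'0.npy'); c=cam(n)
  b=(im[...,0]>im[...,2]+30)&(im[...,0]>60)&(im[...,0]>im[...,1]+20)
  b[:, :240]=0;b[:,420:]=0
  ys,xs=np.nonzero(b); P=np.array([world(n,x,y,d[y,x],c) for x,y in zip(xs,ys)])
  P=P[(P[:,2]>.185)&(P[:,2]<.21)]; m=P.mean(0); w,v=np.linalg.eigh(np.cov(P[:,:2].T)); print(n,len(P),m,np.degrees(np.arctan2(v[1,1],v[0,1])))
  
E
```

```text
knob (array([0.4944, 0.1333, 0.2266]), array([-0.9,  0.1, -0.7, -0.3]))
griptop (array([ 0.5874, -0.0075,  0.2905]), array([ 0., -0.,  0.,  0.])) [ 0.58862864 -0.00740777  0.286     ]
axis [0.56702171 0.04367378 0.235     ] hinge [ 0.62432329 -0.0195534   0.2       ] knobz [0.49409143 0.1319442  0.226     ]
stud [0.61999398 0.1486621  0.205     ] lid boss [0.62162543 0.06653772 0.134     ]
scene 489 [0.56777033 0.05431926 0.19480488] 131.62789410563292
top 776 [0.55756971 0.05751037 0.19637891] 134.391590698195
```

```bash
cat >> h.py <<'E'
from scipy.spatial.transform import Rotation as Ro
def RT():
    s=r.get_state(); return s,Ro.from_euler('xyz',s['eef_rot'],degrees=True).as_matrix()
def to(P,jaw=None):
    "shift in tool axes cm after turning so that tool y is along heading jaw (deg, mod 180), tool down"
    s,R=RT(); h=np.degrees(np.arctan2(R[1,1],R[0,1])); print('tcp',np.round(s['tcp_pos'],4),'yhead',round(h,1),'tilt',np.round(R[:,0],3),'F',np.round(s['contact_force'],1),'w',round(s['gripper_width'],4),'j6',s['joints'][5].round(0),'t',s['time_s'])
    d=np.array(P)-s['tcp_pos']
    if jaw is not None:
        t=(jaw-h+90)%180-90; print('turn rx',-np.radians(t)); a=np.radians(h+t); R=np.array([[0,np.cos(a),0],[0,np.sin(a),0],[-1,0,0]]); R[:,2]=np.cross(R[:,0],R[:,1])
    print('shift cm',np.round(100*R.T@d,2)); return R
E
python3 - <<'E'
from h import *
print(to([.52,-.3,.35])); print(to([.494,.132,.35],20)); 
E
```

```text
tcp [ 0.2192 -0.6384  0.2266] yhead 109.0 tilt [-0.  0. -1.] F [ 1.  -0.1 -0. ] w 0.0871 j6 -17.0 t 0.7
shift cm [-12.34  22.23  39.44]
[[-9.20292124e-06 -3.24805426e-01  9.45780860e-01]
 [ 1.75974663e-05  9.45780860e-01  3.24805426e-01]
 [-1.00000000e+00  1.96325055e-05 -2.98819423e-06]]
tcp [ 0.2192 -0.6384  0.2266] yhead 109.0 tilt [-0.  0. -1.] F [ 1.  -0.1 -0. ] w 0.0871 j6 -17.0 t 0.7
turn rx 1.5525364691744967
shift cm [-12.34  52.17 -62.99]
[[ 0.          0.93969262  0.34202014]
 [ 0.          0.34202014 -0.93969262]
 [-1.          0.          0.        ]]
```

```bash
python3 -m creep '[[0,0,0,-3,2.2,3.9,100],[0,0,0,-3,2.2,3.9,100],[-0.14,0,0,-3,2.2,3.9,100],[-0.14,0,0,-3,2.5,3.6,100],[-0.14,0,0,0,3.2,3.3,100],[-0.14,0,0,0,3.7,2.8,100],[-0.14,0,0,0,4,2,100],[-0.14,0,0,0,4.4,0,100]]' 20; python3 - <<'E'
from h import *
print(to([.494,.132,.30],15)); 
E
```

```text
time_s: 1.5
tcp_pos: [0.2695, -0.3521, 0.3381]
eef_rot: [-36.1, 90.0, 31.5]
contact_force: [-0.8, -0.1, 0.7]
gripper_width: 0.0873
tcp [ 0.2695 -0.3521  0.3381] yhead 157.6 tilt [ 0.  0. -1.] F [-0.8 -0.1  0.7] w 0.0873 j6 5.0 t 1.5
turn rx -0.6531589959425143
shift cm [  3.81 -34.21  40.95]
[[ 0.         -0.96592583 -0.25881905]
 [ 0.         -0.25881905  0.96592583]
 [-1.          0.          0.        ]]
```

```bash
python3 -m creep '[[0,0,0,0,-0.8,4.5,100],[0,0,0,0,-0.8,4.5,100],[0,0,0,0,-0.5,4.5,100],[0,0,0,0,-0.5,4.5,100],[-0.13,0,0,0,0,4.5,100],[-0.13,0,0,0,0,4.5,100],[-0.13,0,0,0,0,4,100],[-0.13,0,0,0,0,4,100]]'; python3 -m creep '[[-0.13,0,0,0,-3,4,100],[0,0,0,0,-3,4,100],[0,0,0,0,-3,3,100],[0,0,0,0,0,0,100]]'; python3 - <<'E'
from h import *
print(to([.494,.132,.30],15)); 
for n in ('scene','wrist'):
  im,d=r.capture(n); cv2.imwrite(f'pics/{n}1.png',im); np.save(n+'1.npy',d)
E
```

```text
time_s: 2.3
tcp_pos: [0.3989, -0.0324, 0.3384]
eef_rot: [-82.2, 90.0, 15.0]
contact_force: [1.4, 0.0, 0.5]
gripper_width: 0.0875
time_s: 2.7
tcp_pos: [0.4661, 0.0955, 0.3373]
eef_rot: [101.4, 89.9, -154.1]
contact_force: [-0.3, -1.5, 0.3]
gripper_width: 0.0879
tcp [0.4661 0.0955 0.3373] yhead -165.5 tilt [-0.001 -0.001 -1.   ] F [-0.3 -1.5  0.3] w 0.0879 j6 -21.0 t 2.7
turn rx -0.008559615292366162
shift cm [ 3.73 -3.64  2.8 ]
[[ 0.         -0.96592583 -0.25881905]
 [ 0.         -0.25881905  0.96592583]
 [-1.          0.          0.        ]]
```

View pics/wrist1.png

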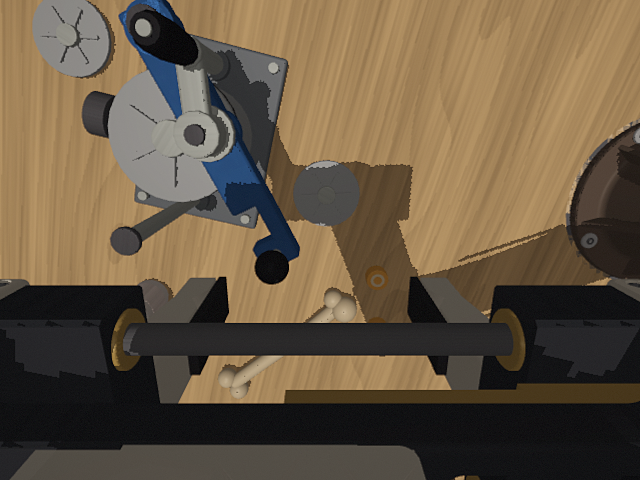

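Wrist view: knob (272,266), crank hub (197,134), grip top (145,28), stud head (127,241), and the pot with the large lid. These match the choice from the scene and top pictures.

```bash
python3 - <<'E'
from h import *
d=np.load('wrist1.npy')
for n,u,v,z in (('knob',272,266,.228),('griptop',145,28,.286),('hub',196,134,.235),('stud',126,241,.205)):
    print(n,np.round(onz('wrist',u,v,z),4),'depth',np.round(world('wrist',u,v,d[v,u]),4))
c=cam('wrist'); print(np.linalg.inv(c[3])[:3,3])
print(to([.494,.132,.215]))
E
```

```text
knob [0.492  0.1316 0.228 ] depth [0.4917 0.127  0.2387]
griptop [ 0.5824 -0.0072  0.286 ] depth [ 0.5813 -0.0069  0.2883]
hub [0.5644 0.0445 0.235 ] depth [0.5647 0.0446 0.234 ]
stud [0.6181 0.15   0.205 ] depth [0.6181 0.15   0.2051]
[0.48386987 0.0160728  0.4957575 ]
tcp [0.4645 0.0926 0.3378] yhead -165.6 tilt [-0.001 -0.001 -1.   ] F [-0.1  0.1  0.2] w 0.0876 j6 -21.0 t 2.8
shift cm [12.27 -3.85  3.09]
[[-1.10389744e-03 -9.68512834e-01 -2.48961186e-01]
 [-6.99606418e-04 -2.48960529e-01  9.68513379e-01]
 [-9.99999146e-01  1.24331428e-03 -4.02750905e-04]]
```

```bash
python3 -m creep '[[0,0,0,0,-2,1.5,100],[0,0,0,2,-1.8,1.5,100],[0,0,0,3.5,0,0,100],[0,0,0,3.5,0,0,100],[0,0,0,3.2,0,0,100],[0,0,0,0,0,0,100],[0,0,0,0,0,0,20],[0,0,0,0,0,0,20]]' 20;  python3 -m creep '[[0,0,0,0,0,0,15],[0,0,0,0,0,0,15],[0,0,0,0,0,0,15]]' 20;python3 - <<'E'
from h import *
to([.493,.131,.215])
E
```

```text
time_s: 3.6
tcp_pos: [0.495, 0.1303, 0.2187]
eef_rot: [-79.6, 89.8, 24.7]
contact_force: [0.1, -0.5, 0.1]
gripper_width: 0.0766
time_s: 3.9
tcp_pos: [0.4941, 0.1304, 0.2171]
eef_rot: [-69.9, 89.9, 34.4]
contact_force: [-0.9, -0.3, 0.9]
gripper_width: 0.0531
tcp [0.4941 0.1304 0.2171] yhead -165.7 tilt [ 0.001  0.001 -1.   ] F [-0.9 -0.3  0.9] w 0.0531 j6 -23.0 t 3.9
shift cm [0.21 0.1  0.09]
```

```bash
python3 -m creep '[[0,0,0,0,0,0,15],[0,0,0,0,0,0,15],[0,0,0,0,0,0,15],[0,0,0,0,0,0,15],[0,0,0,0,0,0,15]]' 20;python3 - <<'E'
from h import *
R=to([.493,.131,.215])
a=np.radians(np.linspace(129.8,90.3,17)); P=.2*np.c_[np.cos(a),np.sin(a),0*a]; print(np.round(100*np.diff(P,axis=0)@R,2))
E
```

```text
time_s: 4.4
tcp_pos: [0.4941, 0.1303, 0.2163]
eef_rot: [-113.2, 90.0, -8.9]
contact_force: [1.0, 0.0, -0.2]
gripper_width: 0.0266
tcp [0.4941 0.1303 0.2163] yhead -165.7 tilt [ 0. -0. -1.] F [ 1.   0.  -0.2] w 0.0266 j6 -23.0 t 4.4
shift cm [0.13 0.09 0.09]
[[ 0.   -0.79  0.35]
 [ 0.   -0.8   0.32]
 [ 0.   -0.81  0.28]
 [ 0.   -0.82  0.25]
 [ 0.   -0.83  0.21]
 [ 0.   -0.84  0.18]
 [ 0.   -0.85  0.14]
 [ 0.   -0.86  0.1 ]
 [ 0.   -0.86  0.07]
 [ 0.   -0.86  0.03]
 [ 0.   -0.86 -0.01]
 [ 0.   -0.86 -0.04]
 [ 0.   -0.86 -0.08]
 [ 0.   -0.85 -0.12]
 [ 0.   -0.85 -0.15]
 [ 0.   -0.84 -0.19]]
```

Gripped on the knob (width 26.6 mm, about the ball). Swinging.

```bash
python3 -m creep '[[0,0,0,0,-0.79,0.35,15],[0,0,0,0,-0.8,0.32,15],[0,0,0,0,-0.81,0.28,15],[0,0,0,0,-0.82,0.25,15],[0,0,0,0,-0.83,0.21,15],[0,0,0,0,-0.84,0.18,15],[0,0,0,0,-0.85,0.14,15],[0,0,0,0,-0.86,0.1,15]]' 20;  python3 -m creep '[[0,0,0,0,-0.86,0.07,15],[0,0,0,0,-0.86,0.03,15],[0,0,0,0,-0.86,-0.01,15],[0,0,0,0,-0.86,-0.04,15],[0,0,0,0,-0.86,-0.08,15],[0,0,0,0,-0.85,-0.12,15]]'; python3 - <<'E'
from h import *
to([.618,.179,.215])
E
```

```text
time_s: 5.2
tcp_pos: [0.5513, 0.1652, 0.2156]
eef_rot: [66.5, 89.7, 170.8]
contact_force: [-10.7, 5.7, 3.7]
gripper_width: 0.0265
time_s: 5.8
tcp_pos: [0.6017, 0.1764, 0.2153]
eef_rot: [70.8, 89.7, 175.1]
contact_force: [-8.2, 4.5, 1.6]
gripper_width: 0.0267
tcp [0.6017 0.1764 0.2153] yhead -165.7 tilt [-0.004  0.    -1.   ] F [-8.2  4.5  1.6] w 0.0267 j6 -20.0 t 5.8
shift cm [ 0.02 -1.64 -0.15]
```

```bash
python3 -m creep '[[0,0,0,0,-0.7,-0.15,15],[0,0,0,0,-0.5,-0.1,15],[0,0,0,0,0,0,15]]';python3 -m creep '[[0,0,0,0,-0.3,-0.07,15],[0,0,0,0,0,0,15]]';python3 -m creep '[[0,0,0,0,-0.3,-0.07,15],[0,0,0,0,0,0,15]]'; python3 - <<'E'
from h import *
to([.618,.179,.215])
E
```

```text
time_s: 6.1
tcp_pos: [0.615, 0.1768, 0.2153]
eef_rot: [69.9, 89.8, 174.2]
contact_force: [-2.8, 3.0, -1.0]
gripper_width: 0.0264
time_s: 6.3
tcp_pos: [0.6175, 0.1768, 0.2152]
eef_rot: [73.6, 89.8, 177.9]
contact_force: [-4.7, 3.2, -0.9]
gripper_width: 0.0268
time_s: 6.5
tcp_pos: [0.6205, 0.1768, 0.2152]
eef_rot: [74.5, 89.8, 178.8]
contact_force: [-5.0, 3.1, -0.2]
gripper_width: 0.0265
tcp [0.6205 0.1768 0.2152] yhead -165.7 tilt [-0.004  0.    -1.   ] F [-5.   3.1 -0.2] w 0.0265 j6 -19.0 t 6.5
shift cm [0.02 0.18 0.28]
```

```bash
python3 -m creep '[[0,0,0,0,-0.3,-0.07,15],[0,0,0,0,0,0,15]]';python3 -m creep '[[0,0,0,0,-0.3,-0.07,15],[0,0,0,0,0,0,15]]'; python3 -m creep '[[0,0,0,0,-0.3,-0.07,15],[0,0,0,0,0,0,15]]'
```

```text
time_s: 6.7
tcp_pos: [0.6214, 0.1769, 0.2151]
eef_rot: [76.8, 89.6, -178.9]
contact_force: [-14.9, 4.6, 5.7]
gripper_width: 0.0267
time_s: 6.9
tcp_pos: [0.6215, 0.1769, 0.2148]
eef_rot: [79.5, 89.3, -176.1]
contact_force: [-26.8, 6.7, 11.1]
gripper_width: 0.0263
time_s: 7.1
tcp_pos: [0.6216, 0.1768, 0.2146]
eef_rot: [80.6, 89.0, -175.0]
contact_force: [-38.3, 7.1, 17.7]
gripper_width: 0.0268
```

```bash
python3 -m creep '[[0,0,0,0,0.7,0.15,15],[0,0,0,0,0,0,15],[0,0,0,0,0,0,100],[0,0,0,0,0,0,100],[0,0,0,0,0,0,100],[0,0,0,-3,0,0,100],[0,0,0,-5,0,0,100],[0,0,0,-5,0,-5,100]]';python3 -m creep '[[0,0,0,0,-1,-5,100],[0,0,0,0,0,-5,100],[0,0,0,0,0,0,100]]'; python3 - <<'E'
from h import *
to([.618,.179,.215])
im,d=r.capture('wrist'); cv2.imwrite('pics/w2.png',im); np.save('w2.npy',d)
for n in ('scene','top'):
  r.capture(n)
  for o in r.masks_of('grip_mid',n)[:2]:
    ys,xs=np.nonzero(o['pixels']); print(n,o['score'],o['rect'],onz(n,xs.mean(),ys.mean(),.258))
im,d=r.capture('top');cv2.imwrite('pics/t2.png',cv2.resize(im[150:300,220:380],None,fx=4,fy=4,interpolation=2))
E
```

```text
time_s: 7.9
tcp_pos: [0.6336, 0.1439, 0.3348]
eef_rot: [-91.9, 89.8, 12.6]
contact_force: [1.8, 0.8, 0.2]
gripper_width: 0.0689
time_s: 8.2
tcp_pos: [0.6682, 0.043, 0.3319]
eef_rot: [-156.3, 89.9, -52.3]
contact_force: [-0.0, 0.5, 0.0]
gripper_width: 0.0873
tcp [0.6682 0.043  0.3319] yhead -166.0 tilt [ 0.001 -0.001 -1.   ] F [-0.   0.5  0. ] w 0.0873 j6 -6.0 t 8.2
shift cm [11.67  1.58 14.42]
scene 0.58 [488.2, 254.6, 523.4, 301.0] [0.83736229 0.29126291 0.258     ]
top 0.43 [315.5, 200.4, 326.6, 216.0] [0.60047175 0.01634953 0.258     ]
```

View pics/w2.png

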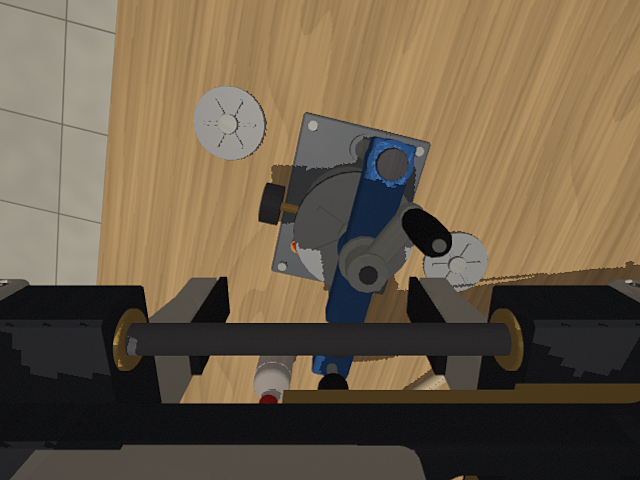

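Yoke is home across the pot; hub at (369,275), grip top centre at (440,245), hinge cap (393,163).

```bash
python3 - <<'E'
from h import *
d=np.load('w2.npy')
for n,u,v,z in (('griptop',440,245,.286),('hub',369,275,.235),('hinge',393,163,.205)):
    print(n,np.round(onz('wrist',u,v,z),4),'depth',np.round(world('wrist',u,v,d[v,u]),4))
im,dt=r.capture('top');print('top hub',onz('top',302,213,.235))
E
```

```text
griptop [0.5977 0.0225 0.286 ] depth [0.5984 0.0222 0.2875]
hub [0.6201 0.0716 0.235 ] depth [0.6193 0.0728 0.2319]
hinge [ 0.6217 -0.0125  0.205 ] depth [ 0.6217 -0.0125  0.2054]
top hub [0.59343867 0.05377992 0.235     ]
```

View pics/t2.png

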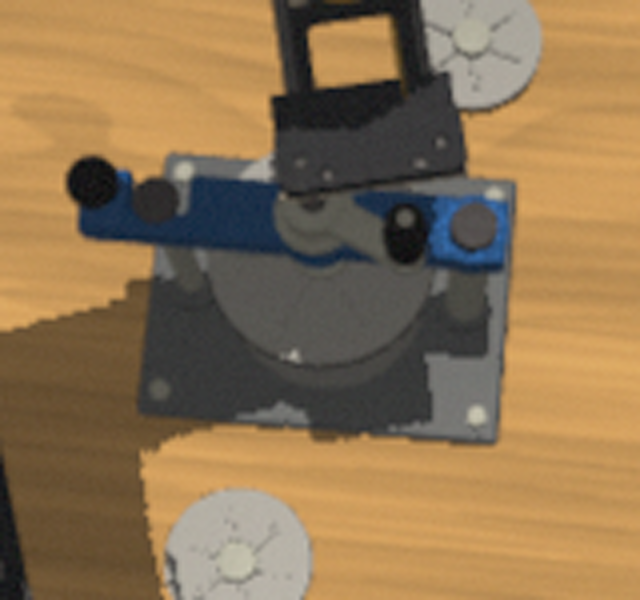

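```bash
python3 - <<'E'
from h import *
im0=cv2.imread('pics/w2.png'); im,d=r.capture('wrist')
s=cv2.phaseCorrelate(np.float32(im0[:280,:,1]),np.float32(im[:280,:,1])); print(s)
dx,dy=s[0]
for n,u,v,z in (('griptop',440,245,.286),('hub',369,275,.235),('hinge',393,163,.205)):
    print(n,np.round(onz('wrist',u+dx,v+dy,z),4))
print('top grip',onz('top',321.2,204.5,.286),'hinge',onz('top',338.3,206.5,.205), 'knob',onz('top',243,195.5,.228))
to([.598,.0155,.24])
E
```

```text
((0.251931415173658, -5.750979472524705), 0.46587613920370735)
griptop [0.5987 0.0192 0.286 ]
hub [0.6212 0.0671 0.235 ]
hinge [ 0.6228 -0.0166  0.205 ]
top grip [0.60148249 0.01501875 0.286     ] hinge [ 0.62291945 -0.01909531  0.205     ] knob [0.61991198 0.1803673  0.228     ]
tcp [0.6667 0.0495 0.3318] yhead -165.6 tilt [ 0.  0. -1.] F [ 0.2  0.4 -0.2] w 0.0877 j6 -7.0 t 8.6
shift cm [ 9.18  7.5  -1.58]
```

```bash
python3 -m creep '[[0,0,0,0,3.7,-0.75,100],[0,0,0,0,3.7,-0.75,100],[0,0,0,0,0,0,100],[0,0,0,3,0,0,100],[0,0,0,3,0,0,100],[0,0,0,3.2,0,0,100],[0,0,0,0,0,0,10],[0,0,0,0,0,0,10]]' 30; python3 -m creep '[[0,0,0,0,0,0,10],[0,0,0,0,0,0,10],[0,0,0,0,0,0,10],[0,0,0,0,0,0,10],[0,0,0,0,0,0,10],[0,0,0,0,0,0,10],[0,0,0,0,0,0,10],[0,0,0,0,0,0,10]]' 30; python3 - <<'E'
from h import *
R=to([.599,.017,.24]);print(R)
im,d=r.capture('scene'); cv2.imwrite('pics/s3.png',cv2.resize(im[140:320,240:440],None,fx=3,fy=3,interpolation=2))
E
```

```text
time_s: 9.4
tcp_pos: [0.5992, 0.016, 0.2403]
eef_rot: [156.1, 90.0, -99.5]
contact_force: [1.0, -0.2, 0.8]
gripper_width: 0.0766
time_s: 10.2
tcp_pos: [0.5998, 0.0159, 0.2397]
eef_rot: [-88.9, 89.9, 15.4]
contact_force: [5.6, 1.2, -2.1]
gripper_width: 0.0214
tcp [0.5998 0.0159 0.2397] yhead -165.7 tilt [ 0.002  0.    -1.   ] F [ 5.6  1.2 -2.1] w 0.0214 j6 -6.0 t 10.2
shift cm [-0.03  0.05  0.12]
[[ 1.76196522e-03 -9.68864523e-01 -2.47585200e-01]
 [ 4.85587659e-04 -2.47584726e-01  9.68866125e-01]
 [-9.99998330e-01 -1.82733273e-03  3.42329787e-05]]
```

View pics/s3.png

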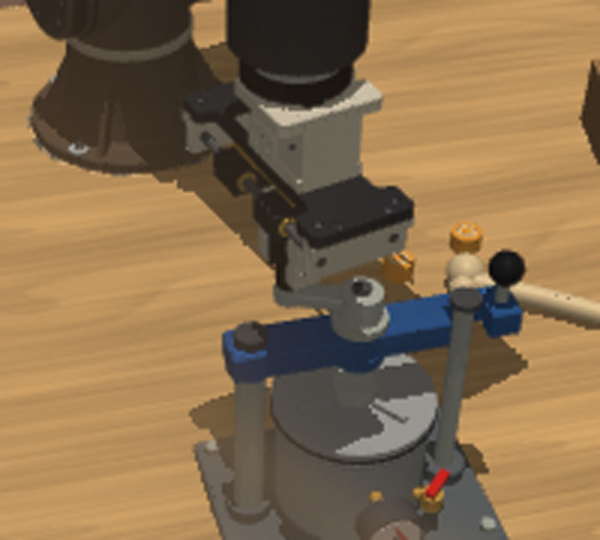

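```bash
cat > rows.py <<'E'
from h import *
import sys,json
def rows(h0,step,n,Rr=.055):
    _,R=RT(); a=np.radians(h0-step*np.arange(n+1)); P=Rr*np.c_[np.cos(a),np.sin(a),0*a]
    D=100*np.diff(P,axis=0)@R
    print(' '.join(f'[0,0,0,0,{y:.2f},{z:.2f},10],' for _,y,z in D))
E
python3 - <<'E'
from rows import *
for k in range(3): rows(-113.5-120*k,15,8)
E
```

```text
[0,0,0,0,1.01,1.02,10], [0,0,0,0,0.71,1.25,10], [0,0,0,0,0.36,1.39,10], [0,0,0,0,-0.01,1.44,10], [0,0,0,0,-0.38,1.38,10], [0,0,0,0,-0.73,1.24,10], [0,0,0,0,-1.02,1.01,10], [0,0,0,0,-1.25,0.71,10],
[0,0,0,0,-1.39,0.36,10], [0,0,0,0,-1.44,-0.01,10], [0,0,0,0,-1.38,-0.38,10], [0,0,0,0,-1.24,-0.73,10], [0,0,0,0,-1.01,-1.02,10], [0,0,0,0,-0.71,-1.25,10], [0,0,0,0,-0.36,-1.39,10], [0,0,0,0,0.01,-1.44,10],
[0,0,0,0,0.38,-1.38,10], [0,0,0,0,0.73,-1.24,10], [0,0,0,0,1.02,-1.01,10], [0,0,0,0,1.25,-0.71,10], [0,0,0,0,1.39,-0.36,10], [0,0,0,0,1.44,0.01,10], [0,0,0,0,1.38,0.38,10], [0,0,0,0,1.24,0.73,10],
```

```bash
python3 -m creep '[[0,0,0,0,1.01,1.02,10],[0,0,0,0,0.71,1.25,10],[0,0,0,0,0.36,1.39,10],[0,0,0,0,-0.01,1.44,10]]' 30;  python3 -m creep '[[0,0,0,0,-0.38,1.38,10],[0,0,0,0,-0.73,1.24,10],[0,0,0,0,-1.02,1.01,10],[0,0,0,0,-1.25,0.71,10]]'
```

```text
time_s: 10.65
tcp_pos: [0.5672, 0.0594, 0.2398]
eef_rot: [-126.7, 89.8, -22.4]
contact_force: [13.6, -5.5, -8.8]
gripper_width: 0.0219
time_s: 11.05
tcp_pos: [0.5866, 0.1087, 0.2397]
eef_rot: [119.4, 89.7, -136.3]
contact_force: [-4.0, -8.7, 2.1]
gripper_width: 0.0213
```

```bash
python3 -m creep '[[0,0,0,0,-1.39,0.36,10],[0,0,0,0,-1.44,-0.01,10],[0,0,0,0,-1.38,-0.38,10],[0,0,0,0,-1.24,-0.73,10]]';python3 -m creep '[[0,0,0,0,-1.01,-1.02,10],[0,0,0,0,-0.71,-1.25,10],[0,0,0,0,-0.36,-1.39,10],[0,0,0,0,0.01,-1.44,10]]'; python3 - <<'E'
from h import *
s,_=RT()
P=np.array([(.5998,.0159),(.5672,.0594),(.5866,.1087),s['tcp_pos'][:2]])
A=np.c_[2*P,np.ones(4)]; x=np.linalg.lstsq(A,(P**2).sum(1),rcond=None)[0]; print(x[:2],np.sqrt(x[2]+x[0]**2+x[1]**2)); to([.62,.066,.24])
E
```

```text
time_s: 11.45
tcp_pos: [0.6419, 0.1176, 0.2397]
eef_rot: [53.4, 89.8, 157.8]
contact_force: [-5.7, 3.5, 5.0]
gripper_width: 0.0215
time_s: 11.85
tcp_pos: [0.6765, 0.0738, 0.2398]
eef_rot: [-42.9, 89.8, 61.5]
contact_force: [-0.2, 7.1, 2.8]
gripper_width: 0.0214
[0.62187159 0.06637841] 0.055101638954830216
tcp [0.6765 0.0738 0.2398] yhead -165.6 tilt [ 0.001  0.002 -1.   ] F [-0.2  7.1  2.8] w 0.0214 j6 -8.0 t 11.85
shift cm [-0.03  5.66  0.65]
```

```bash
python3 -m creep '[[0,0,0,0,0.38,-1.38,10],[0,0,0,0,0.73,-1.24,10],[0,0,0,0,1.02,-1.01,10],[0,0,0,0,1.25,-0.71,10],[0,0,0,0,1.39,-0.36,10],[0,0,0,0,1.44,0.01,10],[0,0,0,0,1.38,0.38,10],[0,0,0,0,1.24,0.73,10]]';python3 -m creep '[[0,0,0,0,1.01,1.02,10],[0,0,0,0,0.71,1.25,10],[0,0,0,0,0.36,1.39,10],[0,0,0,0,-0.01,1.44,10],[0,0,0,0,-0.38,1.38,10],[0,0,0,0,-0.73,1.24,10],[0,0,0,0,-1.02,1.01,10],[0,0,0,0,-1.25,0.71,10]]'
```

```text
time_s: 12.65
tcp_pos: [0.5999, 0.0158, 0.2398]
eef_rot: [-88.9, 89.8, 15.4]
contact_force: [9.2, 4.5, -4.2]
gripper_width: 0.0214
time_s: 13.45
tcp_pos: [0.5866, 0.1087, 0.2397]
eef_rot: [119.2, 89.7, -136.5]
contact_force: [-2.4, -8.4, 1.3]
gripper_width: 0.0214
```

```bash
python3 -m creep '[[0,0,0,0,-1.39,0.36,10],[0,0,0,0,-1.44,-0.01,10],[0,0,0,0,-1.38,-0.38,10],[0,0,0,0,-1.24,-0.73,10],[0,0,0,0,-1.01,-1.02,10],[0,0,0,0,-0.71,-1.25,10],[0,0,0,0,-0.36,-1.39,10],[0,0,0,0,0.01,-1.44,10]]';python3 -m creep '[[0,0,0,0,0.38,-1.38,10],[0,0,0,0,0.73,-1.24,10],[0,0,0,0,1.02,-1.01,10],[0,0,0,0,1.25,-0.71,10],[0,0,0,0,1.39,-0.36,10],[0,0,0,0,1.44,0.01,10],[0,0,0,0,1.38,0.38,10],[0,0,0,0,1.24,0.73,10]]'; python3 - <<'E'
from h import *
to([.62,.066,.24])
E
```

```text
time_s: 14.25
tcp_pos: [0.6765, 0.0739, 0.2397]
eef_rot: [-41.1, 89.8, 63.3]
contact_force: [-1.1, 7.8, 1.6]
gripper_width: 0.0212
time_s: 15.05
tcp_pos: [0.5999, 0.0158, 0.2398]
eef_rot: [-89.1, 89.8, 15.2]
contact_force: [10.3, 3.9, -4.7]
gripper_width: 0.0217
tcp [0.5999 0.0158 0.2398] yhead -165.7 tilt [ 0.003  0.001 -1.   ] F [10.3  3.9 -4.7] w 0.0217 j6 -6.0 t 15.05
shift cm [-0.01 -3.19  4.37]
```

```bash
python3 -m creep '[[0,0,0,0,1.01,1.02,10],[0,0,0,0,0.71,1.25,10],[0,0,0,0,0.36,1.39,10],[0,0,0,0,-0.01,1.44,10],[0,0,0,0,-0.38,1.38,10],[0,0,0,0,-0.73,1.24,10],[0,0,0,0,-1.02,1.01,10],[0,0,0,0,-1.25,0.71,10]]'
cat > t.py <<'E'
from h import *
s,R=RT(); p=s['tcp_pos'][:2]-[.6219,.0664]; h=np.arctan2(p[1],p[0]); F=s['contact_force']
print('head',np.degrees(h).round(1),'tang',round(-(F[0]*np.sin(h)-F[1]*np.cos(h)),1),'rad',round(F[0]*np.cos(h)+F[1]*np.sin(h),1),'t',s['time_s'])
E
python3 t.py; python3 - <<'E'
from rows import *
for k in range(9): rows(-233.5-40*k,10,4)
E
```

```text
time_s: 15.85
tcp_pos: [0.5866, 0.1087, 0.2397]
eef_rot: [119.2, 89.7, -136.5]
contact_force: [-2.9, -7.7, 2.7]
gripper_width: 0.0213
head 129.8 tang 7.1 rad -4.1 t 15.85
[0,0,0,0,-0.92,0.28,10], [0,0,0,0,-0.95,0.12,10], [0,0,0,0,-0.96,-0.05,10], [0,0,0,0,-0.93,-0.21,10],
[0,0,0,0,-0.88,-0.37,10], [0,0,0,0,-0.81,-0.52,10], [0,0,0,0,-0.70,-0.65,10], [0,0,0,0,-0.58,-0.76,10],
[0,0,0,0,-0.44,-0.85,10], [0,0,0,0,-0.28,-0.92,10], [0,0,0,0,-0.12,-0.95,10], [0,0,0,0,0.05,-0.96,10],
[0,0,0,0,0.21,-0.93,10], [0,0,0,0,0.37,-0.88,10], [0,0,0,0,0.52,-0.81,10], [0,0,0,0,0.65,-0.70,10],
[0,0,0,0,0.76,-0.58,10], [0,0,0,0,0.85,-0.44,10], [0,0,0,0,0.92,-0.28,10], [0,0,0,0,0.95,-0.12,10],
[0,0,0,0,0.96,0.05,10], [0,0,0,0,0.93,0.21,10], [0,0,0,0,0.88,0.37,10], [0,0,0,0,0.81,0.52,10],
[0,0,0,0,0.70,0.65,10], [0,0,0,0,0.58,0.76,10], [0,0,0,0,0.44,0.85,10], [0,0,0,0,0.28,0.92,10],
[0,0,0,0,0.12,0.95,10], [0,0,0,0,-0.05,0.96,10], [0,0,0,0,-0.21,0.93,10], [0,0,0,0,-0.37,0.88,10],
[0,0,0,0,-0.52,0.81,10], [0,0,0,0,-0.65,0.70,10], [0,0,0,0,-0.76,0.58,10], [0,0,0,0,-0.85,0.44,10],
```

```bash
python3 -m creep '[[0,0,0,0,-0.92,0.28,10],[0,0,0,0,-0.95,0.12,10],[0,0,0,0,-0.96,-0.05,10],[0,0,0,0,-0.93,-0.21,10]]'>/dev/null; python3 t.py; python3 -m creep '[[0,0,0,0,-0.88,-0.37,10],[0,0,0,0,-0.81,-0.52,10],[0,0,0,0,-0.70,-0.65,10],[0,0,0,0,-0.58,-0.76,10]]'>/dev/null; python3 t.py
```

```text
head 89.1 tang 6.9 rad 2.4 t 16.25
head 48.5 tang 6.3 rad 3.3 t 16.65
```

```bash
python3 -m creep '[[0,0,0,0,-0.44,-0.85,10],[0,0,0,0,-0.28,-0.92,10],[0,0,0,0,-0.12,-0.95,10],[0,0,0,0,0.05,-0.96,10]]'>/dev/null; python3 t.py
```

```text
head 8.0 tang 7.0 rad 3.9 t 17.05
```

```bash
python3 -m creep '[[0,0,0,0,0.21,-0.93,10],[0,0,0,0,0.37,-0.88,10],[0,0,0,0,0.52,-0.81,10],[0,0,0,0,0.65,-0.70,10]]'>/dev/null; python3 t.py
```

```text
head -32.5 tang 6.8 rad 2.3 t 17.45
```

```bash
python3 -m creep '[[0,0,0,0,0.76,-0.58,10],[0,0,0,0,0.85,-0.44,10],[0,0,0,0,0.92,-0.28,10],[0,0,0,0,0.95,-0.12,10]]'>/dev/null; python3 t.py
```

```text
head -73.3 tang 7.1 rad -0.9 t 17.85
```

```bash
python3 -m creep '[[0,0,0,0,0.96,0.05,10],[0,0,0,0,0.93,0.21,10],[0,0,0,0,0.88,0.37,10],[0,0,0,0,0.81,0.52,10]]'>/dev/null; python3 t.py
```

```text
head -113.4 tang 7.2 rad -4.3 t 18.25
```

```bash
python3 -m creep '[[0,0,0,0,0.70,0.65,10],[0,0,0,0,0.58,0.76,10],[0,0,0,0,0.44,0.85,10],[0,0,0,0,0.28,0.92,10]]'>/dev/null; python3 t.py
```

```text
head -153.0 tang 7.0 rad -8.3 t 18.65
```

```bash
python3 -m creep '[[0,0,0,0,0.12,0.95,10],[0,0,0,0,-0.05,0.96,10],[0,0,0,0,-0.21,0.93,10],[0,0,0,0,-0.37,0.88,10]]'>/dev/null; python3 t.py
```

```text
head 169.3 tang 12.0 rad -8.1 t 19.05
```

```bash
python3 -m creep '[[0,0,0,0,0,0,10],[0,0,0,0,0,0,10]]'>/dev/null; python3 t.py; python3 -m creep '[[0,0,0,0,0,0,10],[0,0,0,0,0,0,10]]'>/dev/null; python3 t.py
```

```text
head 168.3 tang 5.0 rad -6.3 t 19.25
head 168.3 tang 3.1 rad -6.4 t 19.45
```

```bash
python3 -m creep '[[0,0,0,0,-0.52,0.81,10]]'>/dev/null; python3 t.py; python3 -m creep '[[0,0,0,0,-0.65,0.70,10]]'>/dev/null; python3 t.py;  python3 -m creep '[[0,0,0,0,0,0,10],[0,0,0,0,0,0,10]]'>/dev/null; python3 t.py;python3 -m creep '[[0,0,0,0,0,0,10],[0,0,0,0,0,0,10]]'>/dev/null; python3 t.py
```

```text
head 160.7 tang 13.8 rad -7.4 t 19.55
head 151.6 tang 14.4 rad -4.3 t 19.65
head 150.5 tang 10.2 rad -4.1 t 19.85
head 150.5 tang 9.2 rad -3.8 t 20.05
```

Winding push is 14.4 N and held push 9.2 N, well above the free-running 7 N and below 18 N, so it is snug. Letting go.

```bash
python3 -m creep '[[0,0,0,0,0,0,90],[0,0,0,0,0,0,90],[0,0,0,0,0,0,90],[0,0,0,0,0,0,90],[0,0,0,0,0,0,90],[0,0,0,0,0,0,90],[0,0,0,-2,0,0,90],[0,0,0,-4,0,0,90]]'; python3 -m creep '[[0,0,0,-4,0,0,90],[0,0,0,-2,0,-4,90],[0,0,0,0,0,-4,90],[0,0,0,0,0,-4,90],[0,0,0,0,0,-4,90],[0,0,0,0,0,0,90],[0,0,0,0,0,0,90]]'; python3 - <<'E'
from h import *
to([.6,.0,.3])
im,d=r.capture('top'); a=im[150:300,220:380]
im,d=r.capture('scene'); b=im[160:310,270:430]
cv2.imwrite('pics/f.png',cv2.resize(np.hstack([a,b]),(800,375),interpolation=2))
E
```

```text
time_s: 20.85
tcp_pos: [0.5735, 0.0961, 0.2972]
eef_rot: [94.3, 89.6, -161.4]
contact_force: [0.9, 0.6, 0.2]
gripper_width: 0.0768
time_s: 21.55
tcp_pos: [0.6148, -0.0595, 0.3592]
eef_rot: [75.3, 90.0, 179.5]
contact_force: [-0.1, 0.6, 0.7]
gripper_width: 0.0789
tcp [ 0.6148 -0.0595  0.3592] yhead -165.8 tilt [-0.001  0.    -1.   ] F [-0.1  0.6  0.7] w 0.0789 j6 2.0 t 21.55
shift cm [ 5.92 -0.04  6.13]
```

View pics/f.png

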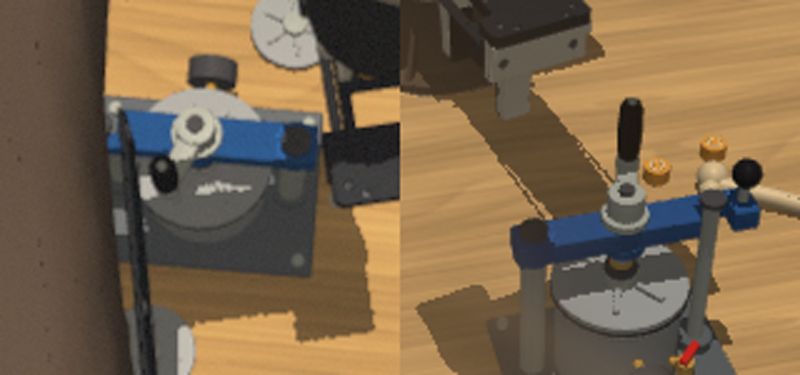

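```bash
python3 - <<'E'
from h import *
g=onz('top',220+163/2.5,150+170/2.5,.286)[:2]-[.6219,.0664]; print('grip heading',np.degrees(np.arctan2(g[1],g[0])),np.hypot(*g))
print(r.close_job())
E
```

```text
grip heading 164.3511753269513 0.05659694743466186
the job is handed in; nothing more can be done
None
```

The chamber is closed and the job is handed in; no verdict is reported, so the result rests on my own checks.

- **Yoke:** I pinched the knob and swung the yoke clockwise onto its hard stop. It stopped at x = 0.6215 m and the push rose to about 38 N. Later pictures show it home across the pot.
- **Crank:** I gripped the black handle and wound about 3.2 turns in one hold, at about 2.6 rad/s and then 1.7 rad/s. The push along the circle stayed at about 7 N while free, then rose to 12.0 and 14.4 N over the last turn or so. Holding still at the end left 9.2 N. From the brief's figures I estimate 250–270 N on the lid.
- **Release:** I opened the gripper, lifted it clear and moved away. The measured wrist force was near zero at 21.6 s.

**Checks that disagreed:**
- At the first pause (12 N while winding) only 3.1 N was left in the hand, well under the expected half, so I wound about 20° further.
- After release, the grip's direction seen from above was 164°, against 150° when I let go. That is either pixel error or a small spring-back. If it is spring-back, I estimate about 200 N still on the lid, within the 60–400 N limits.
- I did not measure the bystanders. I saw no disturbed ones in the last crops, which showed only the area around the chamber.

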